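# Lay the porcelain pestle on its sloping drain rest

### The job

Lay the washed porcelain pestle on its sloping drain rest: the thick head down in the low, wide fork and the handle up in the high, narrow fork, both lying fully down between the prongs, with the middle of the head roughly on the low fork's crossbar. Set it down gently, do not drop it, and leave the mortar, the dish and the jar where they stand.

Things in the scene. Friction and masses are not known exactly. Their poses are not given: they have to be found in the camera images.
- pestle: White porcelain pestle, 195 mm long, 0.28 kg, loose. Origin on its long axis at the balance point (grip here), 18 mm above the counter when lying level; x axis along it towards the handle end. Round head 36 mm thick from x = -84 to -20 mm (nose rounded over 10 mm), round handle 20 mm thick from -20 to +95, six-sided end 36 mm across flats from +95 to +111 that stops it rolling.
- pestle_head (a point): Point on the pestle's axis in the middle of the thick head, 46 mm from the pestle's origin (x = -46 mm). It belongs over the low fork.
- pestle_neck (a point): Point on the pestle's axis on the handle, 59 mm from the pestle's origin (x = +59 mm). It belongs over the high fork.
- rest: Drain rest fixed to the counter: wooden base 170 x 90 x 18 mm with two forks of 10 mm steel rod, each on a central post. Origin at the centre of the base's underside; z up, x from low fork (x = -51 mm) to high fork (+51), y along the level crossbars. A pestle laid right slopes 0.26 rad, its axis 19 mm above the low crossbar's top and 10.5 mm above the high one's.
- rest_low (a point): Middle of the top of the low, wide fork's crossbar, 65 mm above the counter; axes as the rest's. 50 mm clear between the prongs. Its prongs stand at the crossbar's ends, straight to 17 mm above its top, then flaring out 10 mm to tips 36 mm above its top.
- rest_high (a point): Middle of the top of the high, narrow fork's crossbar, 100 mm above the counter; axes as the rest's. 32 mm clear between the prongs (the head does not fit). Its prongs stand at the crossbar's ends, straight to 17 mm above its top, then flaring out 10 mm to tips 36 mm above its top.
- mortar: White porcelain mortar bowl, 132 mm across, 85 mm high, 1.2 kg, standing loose on the far side; origin at the centre of its underside. A bystander.
- dish: White enamel-like bowl, 150 mm across, 38 mm high, standing loose on the far side; origin at the centre of its underside. A bystander.
- jar: Amber glass jar with dark lid, 80 mm across, 120 mm high, standing loose on the far side; origin at the centre of its underside. A bystander.
Things that resemble listed ones, but are neither listed nor needed, are in the scene too. Of the things that look like the pestle, take the one that is nearest to the robot's base at the start. There is more than one size of the rest; the one meant has the size given above.

How it is judged:
By the outcome, as a careful person would: the job done as asked, in the order asked, and still so for the second after the job is handed in, with the robot touching nothing.
It also fails if it takes over 35 s, if anything falls off the work surface, if the arm or the gripper's body presses on something with over 40 N, if the wrist force passes 120 N, or if a joint passes its speed limit or range.

### The arm

A 7-joint arm with a two-finger parallel gripper is mounted at the origin on the work surface. World frame = base frame: x ahead of the robot, y to its left, z up, the work surface at z = 0. Lengths are in m, angles in rad, forces in N, time in s.
With the tool pointing down it reaches from about 0.425 to 1.025 m from the base axis. Payload 9.4 kg.
Tool frame: the origin (TCP) lies on the front face of the gripper's body, between the roots of the fingers; the fingertips stand 84 mm ahead of it and the grasp point (between the pads) lies 65 mm ahead of it; z points along the fingers, y is the direction in which the jaws open and shut (so a half turn about z gives the same grasp; the last joint's range is limited). The gripper opens to 93 mm and grips with 3 to 60 N. Pads are 15 mm wide; open, the fingers measure 128 mm over their backs; the gripper's body (75 mm by 188 mm) begins 65 mm behind the grasp point.
Start: joints at [1.262, 0.599, -0.003, 1.599, 0.002, 0.943, -0.08], TCP at [0.167, -0.706, 0.303] pointing down, gripper open.
Joint ranges: [-2.57, 2.57], [-0.35, 1.97], [-1.29, 1.29], [0.11, 2.56], [-1.05, 4.19], [0.11, 1.86], [-2.63, 2.63]. Speed limits (rad/s): [2.22, 2.22, 3.01, 3.01, 3.14, 3.14, 3.14].

### API

Orientations are given as [roll, pitch, yaw] about the fixed x, y, z axes, in that order (R = Rz(yaw) Ry(pitch) Rx(roll)).
In Python, from station import env gives the robot as it stands.
- The arm moves only by the tool move_arm, never from a script. Its argument "rows" is a list of rows, each a list of 3 entries, a list of its own where there are three numbers: the shift along the tool's x, y, z in mm, then the turn about the tool's z in degrees, then the finger opening in mm, from 0 to 93. In form: [[[dx, dy, dz], turn, claw], ...]. A call has exactly 5 rows; each row shifts and turns the commanded pose from where the row before left it, along the tool's axes as they then stand; what a row does not reach is not made up. A row lasts 1/12 s, in which the tool goes at most 41.7 mm and 7.16 degrees, less where a joint would pass 70% of its speed; a pose out of reach is approached as far as the arm can. A call with a gripper value outside its range is refused whole. The fingers move at their own pace and stop on an object; "force" is the grip in N (left out, the last holds). Time passes only in rows, so rows that do not move let the fingers close, or fill a call up. It gives the time, the measured TCP pose, the force and the opening at its end, in the units of the state.
- env.state(): the state, without advancing time (a new reading comes with each control period).
- env.read_camera(name): name is "side" or "top" or "wrist"; returns the picture (480x640x3 uint8, red, green, blue); there is no depth.
- env.camera_params(name): a dict with "intrinsics" (3x3 intrinsics, pixels), "T" (4x4, takes a point from camera to world coordinates); the wrist camera has in their place "mount" (4x4, takes a point from camera to tool coordinates, whose origin is the TCP and whose axes are the flange's). Camera axes: x right, y up, looking along -z (the intrinsics and any distortion apply to the point x, -y, -z); pixel columns grow to the right and rows downward; lengths in m; the calibration is good to about 2 mm. A picture is of the moment at which its call begins: read the wrist's pose just before it. camera_params takes no time and is no camera call.
- env.finish_job(): hands the job in, once; it reports no verdict.
The state is a dict: "time_s": time; "q": joint angles; "qvel": joint speeds; "tau": joint torques, N m; "eef_pos": TCP position; "eef_rot": TCP orientation; "contact_force": force on the tool from outside, world axes, zero at the start; "ft_torque": the same for the moment, N m; "grip_width": finger opening in m.
Only numpy, scipy, OpenCV 4.12 (cv2) and the standard library are available. Lean on these libraries where they do the work, as an engineer would, in place of code of your own. Each camera call takes 0.05 s, during which the arm holds its last target.

## Working session

There is one attempt and no reset: what is moved stays moved. The work goes in short steps, Python scripts to look and compute and a tool call to move; the robot and the scene stay as the last step left them, time stands still between calls to the robot, and variables do not carry over. Pictures are saved under pics/ and viewed, and the job is handed in when it is done.

Besides the shell and the picture viewer there is one more tool, called after ">>>" by a JSON object that holds its "api" and its "payload", one argument or row to a line. move_arm: Moves the arm, as the interface text tells. Its arguments: {"type":"object","properties":{"rows":{"type":"array","items":{"type":"array"}},"force":{"type":"number"}},"required":["rows"]}

```bash
mkdir -p pics; ls
python3 - <<'E'
from station import env
import cv2,numpy as np
s=env.state();print(s)
for n in("top","side","wrist"):
    p=env.camera_params(n);print(n,{k:np.round(np.array(v),4).tolist() if not isinstance(v,str) else v for k,v in p.items()})
    cv2.imwrite(f"pics/{n}0.png",env.read_camera(n)[:,:,::-1])
E
```

```text
pics
{'time_s': 0.0, 'q': array([ 1.26228432,  0.60015485, -0.00255783,  1.60010313,  0.00180383,
        0.9428724 , -0.0797978 ]), 'qvel': array([-0.00089712, -0.00046433,  0.00064155,  0.00059679, -0.00094038,
        0.00052636,  0.00054533]), 'tau': array([ 9.13257736e-04, -7.65079737e+01,  1.49789404e+00, -2.52350593e+01,
       -5.22746681e-02,  1.67560985e-02,  1.62481883e-04]), 'eef_pos': array([ 0.16648728, -0.70527581,  0.30184773]), 'eef_rot': array([-3.14006318e+00,  1.35884334e-04,  2.31887074e-01]), 'contact_force': array([-0.23827016, -0.53955412,  0.23457894]), 'ft_torque': array([-0.04836837,  0.08066924, -0.01878458]), 'grip_width': 0.09234808146934634}
top {'intrinsics': [[476.9553, 0.0, 312.7325], [0.0, 476.9553, 240.0007], [0.0, 0.0, 1.0]], 'T': [[0.0361, 0.9782, -0.2044, 0.267], [-0.9993, 0.0357, -0.0057, -0.0904], [0.0017, 0.2044, 0.9789, 1.5206], [0.0, 0.0, 0.0, 1.0]]}
side {'intrinsics': [[582.3356, 0.0, 318.6192], [0.0, 582.3356, 246.2958], [0.0, 0.0, 1.0]], 'T': [[-0.9961, 0.0738, -0.0486, 0.4795], [-0.0861, -0.6866, 0.7219, 0.8919], [0.0199, 0.7233, 0.6903, 1.0337], [0.0, 0.0, 0.0, 1.0]]}
wrist {'intrinsics': [[381.0061, 0.0, 320.7644], [0.0, 381.0061, 236.3012], [0.0, 0.0, 1.0]], 'mount': [[0.0004, 0.9628, 0.2701, 0.0737], [1.0, -0.0001, -0.0011, -0.0004], [-0.001, 0.2701, -0.9628, -0.0816], [0.0, 0.0, 0.0, 1.0]]}
```

View pics/top0.png

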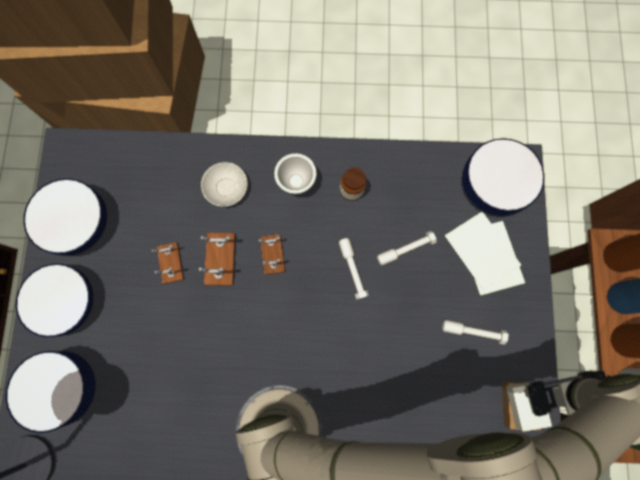

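View pics/side0.png

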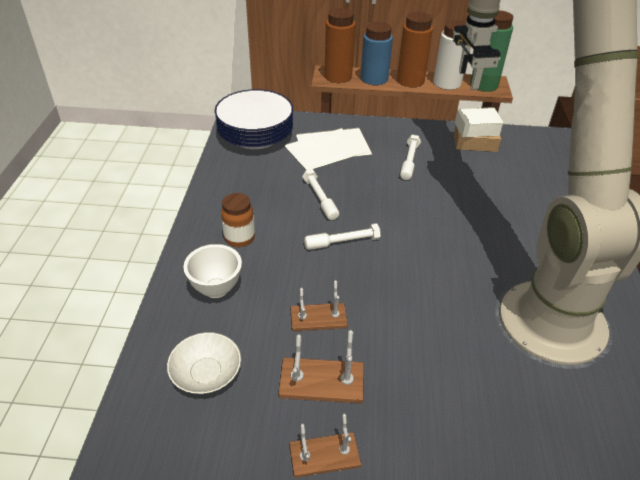

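View pics/wrist0.png

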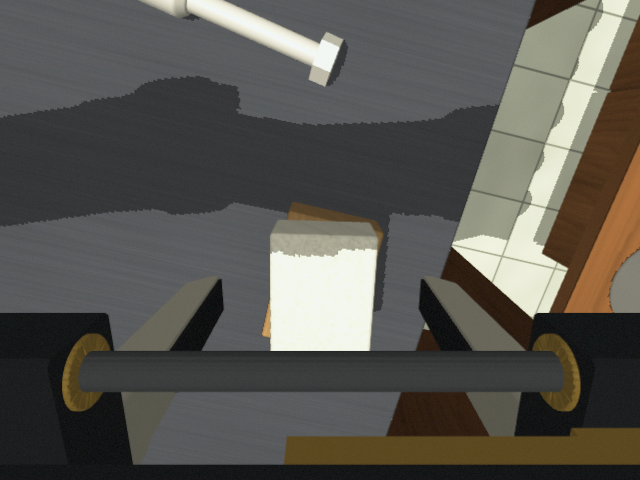

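```bash
cat > h.py <<'E'
from station import env
import cv2,numpy as np
from scipy.spatial.transform import Rotation as R
def camT(n,s=None):
    p=env.camera_params(n);K=np.array(p["intrinsics"])
    if n!="wrist": return K,np.array(p["T"])
    T=np.eye(4);T[:3,:3]=R.from_euler("xyz",s["eef_rot"]).as_matrix();T[:3,3]=s["eef_pos"]
    return K,T@np.array(p["mount"])
def unproj(K,T,uv,z):
    d=np.array([(uv[0]-K[0,2])/K[0,0],-(uv[1]-K[1,2])/K[1,1],-1.])
    d=T[:3,:3]@d; o=T[:3,3]; return o+d*(z-o[2])/d[2]
def proj(K,T,P):
    c=(np.atleast_2d(P)-T[:3,3])@T[:3,:3]
    return np.c_[K[0,0]*c[:,0]/-c[:,2]+K[0,2],K[1,1]*-c[:,1]/-c[:,2]+K[1,2]]
E
python3 - <<'E'
from h import *
K,T=camT("top")
img=cv2.imread("pics/top0.png")
for n,a,b in (("A",(345,240),(362,297)),("B",(380,259),(436,238)),("C",(444,326),(508,339))):
    P,Q=unproj(K,T,a,.018),unproj(K,T,b,.018);print(n,P.round(3),Q.round(3),np.linalg.norm(P-Q).round(3),np.linalg.norm((P+Q)/2).round(3))
for n,c in (("r1",[(158,245),(178,243),(184,281),(163,283)]),("r2",[(207,233),(235,233),(234,285),(204,284)]),("r3",[(262,236),(281,235),(286,272),(267,274)])):
    C=np.array([unproj(K,T,x,.018) for x in c]);print(n,C.round(3).tolist(),np.linalg.norm(C-np.roll(C,-1,0),axis=1).round(3))
cv2.imwrite("pics/c1.png",cv2.resize(img[220:300,145:300],None,fx=5,fy=5,interpolation=cv2.INTER_CUBIC))
cv2.imwrite("pics/c2.png",cv2.resize(img[225:355,330:520],None,fx=4,fy=4,interpolation=cv2.INTER_CUBIC))
im=cv2.imread("pics/side0.png");cv2.imwrite("pics/c3.png",cv2.resize(im[275:475,270:400],None,fx=3,fy=3,interpolation=cv2.INTER_CUBIC))
E
```

```text
A [ 0.585 -0.185  0.018] [ 0.404 -0.243  0.018] 0.19 0.539
B [ 0.527 -0.298  0.018] [ 0.602 -0.478  0.018] 0.195 0.685
C [ 0.323 -0.498  0.018] [ 0.291 -0.695  0.018] 0.199 0.671
r1 [[0.546, 0.414, 0.018], [0.555, 0.351, 0.018], [0.434, 0.32, 0.018], [0.425, 0.386, 0.018]] [0.064 0.125 0.066 0.125]
r2 [[0.591, 0.26, 0.018], [0.595, 0.17, 0.018], [0.427, 0.161, 0.018], [0.426, 0.256, 0.018]] [0.09  0.168 0.095 0.165]
r3 [[0.588, 0.082, 0.018], [0.593, 0.021, 0.018], [0.474, -0.001, 0.018], [0.465, 0.059, 0.018]] [0.061 0.121 0.061 0.125]
```

View pics/c1.png

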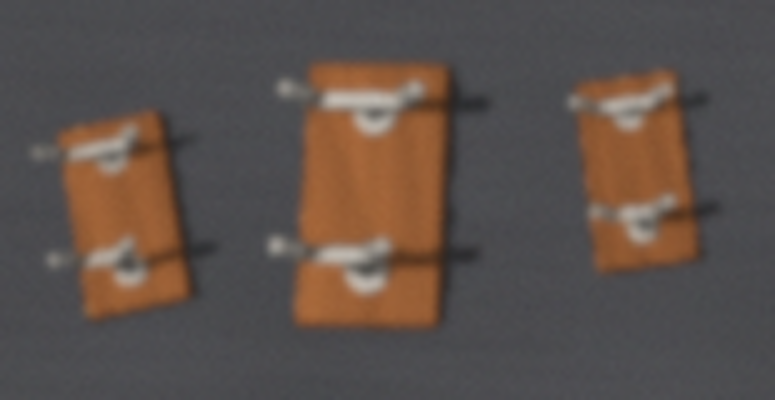

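View pics/c2.png

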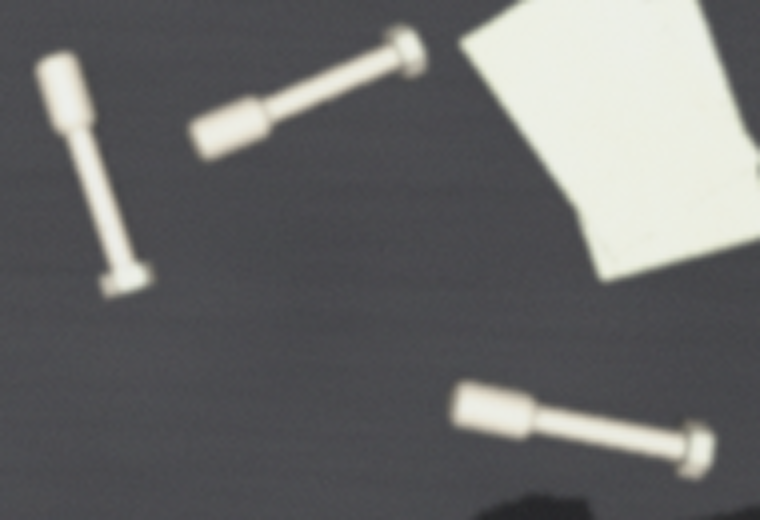

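View pics/c3.png

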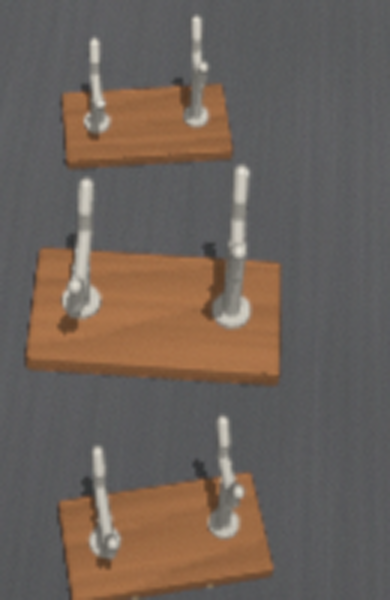

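Pestle candidates in the top image are A (354,268), B (407,248) and C (475,332). A is nearest to the base (0.54 m, against 0.67–0.69 m). Its head is at (347,245) and its handle end at (361,295). The rest candidates are at (170,262), (219,259) and (273,254). The middle one measures 168x92 mm, so it is the rest meant, and its high fork is on the robot's side. The crops confirm both choices, so I'm moving above A.

>>> {"api": "move_arm", "payload": {
  "rows": [
    [[15,-14,0],0,93],
    [[29,-26,0],0,93],
    [[29,-26,0],0,93],
    [[29,-26,0],0,93],
    [[29,-26,0],0,93]
  ]
}}

```text
time_s: 0.57
eef_pos: [0.2675, -0.559, 0.3024]
eef_rot: [-3.141, 0.0, 0.231]
contact_force: [-0.4, -0.2, -0.5]
grip_width: 0.0927
```

>>> {"api": "move_arm", "payload": {
  "rows": [
    [[29,-27,0],0,93],
    [[29,-27,0],0,93],
    [[29,-27,0],0,93],
    [[29,-27,0],0,93],
    [[29,-27,0],0,93]
  ]
}}

```text
time_s: 0.98
eef_pos: [0.3777, -0.3942, 0.3027]
eef_rot: [3.142, 0.0, 0.232]
contact_force: [0.2, 0.0, -0.8]
grip_width: 0.093
```

>>> {"api": "move_arm", "payload": {
  "rows": [
    [[29,-27,0],0,93],
    [[29,-27,0],0,93],
    [[29,-27,0],0,93],
    [[29,-27,0],-2,93],
    [[15,-14,0],-2,93]
  ]
}}

```text
time_s: 1.4
eef_pos: [0.4784, -0.2423, 0.3027]
eef_rot: [-3.141, -0.001, 0.308]
contact_force: [-0.0, -0.0, -0.1]
grip_width: 0.093
```

Run:
```python
from h import *
s=env.state();im=env.read_camera("wrist");print(s["eef_pos"],s["eef_rot"])
np.save("w1.npy",im);import pickle;pickle.dump(s,open("w1.pkl","wb"))
cv2.imwrite("pics/w1.png",im[:,:,::-1])
```

```text
[ 0.47840301 -0.24231169  0.30271792] [-3.14063987e+00 -1.37016204e-03  3.07689236e-01]
```

View pics/w1.png

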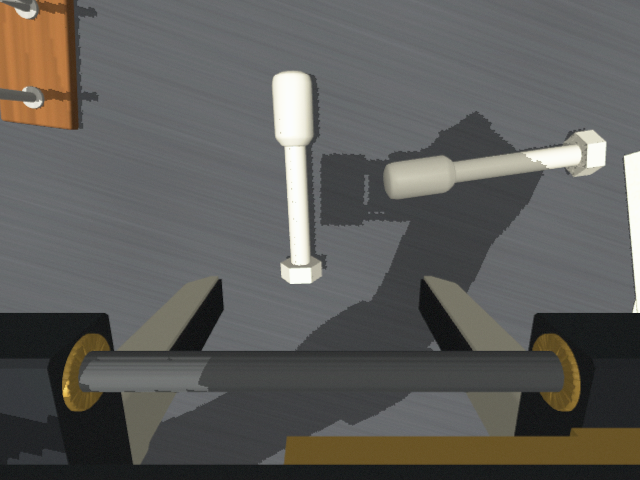

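The close view shows A in full: nose at (292,72), shoulder at (295,145), handle-to-hex joint at about (301,260). B lies to its right.

Run:
```python
from h import *
import pickle
s=pickle.load(open("w1.pkl","rb"));K,T=camT("wrist",s)
# handle edges mid at two rows, from thresholds
im=np.load("w1.npy");g=im.min(2)
for r in (85,110,135,155,175,200,225,250):
    row=g[r,265:335]; idx=np.where(row>150)[0]+265; print(r,idx.min(),idx.max())
mid=lambda r:(lambda i:(i.min()+i.max())/2)(np.where(g[r,265:335]>150)[0]+265)
pts=np.array([unproj(K,T,(mid(r),r),.018) for r in (85,110,135,155,175,200,225,250)])
l=np.polyfit(pts[:,0],pts[:,1],1);ang=np.arctan(l[0]);print("line",l,"ang",ang,"res",pts[:,1]-np.polyval(l,pts[:,0]))
d=-np.array([np.cos(ang),np.sin(ang),0]) # to handle
n=unproj(K,T,(292,72),.016);sh=unproj(K,T,(295,146),.022);hx=unproj(K,T,(300,258),.03)
for nm,p,x in(("nose",n,-.084),("shoulder",sh,-.02),("hex",hx,.095)):
    o=p-d*x; o[1]=np.polyval(l,o[0]);print(nm,p.round(4),"origin",o.round(4))
# model overlay
o=np.array([.507,np.polyval(l,.507),.018])
```

```text
85 272 309
110 274 310
135 275 310
155 285 304
175 286 305
200 288 306
225 289 307
250 290 308
line [ 0.35778483 -0.38844227] ang 0.3435931782118585 res [ 2.07936932e-05 -1.44464886e-04  6.71159998e-04 -2.56296122e-04
 -1.95576626e-04 -3.75310387e-04 -3.60566448e-05  3.15750974e-04]
nose [ 0.5883 -0.1799  0.016 ] origin [ 0.5092 -0.2063  0.016 ]
shoulder [ 0.5275 -0.2012  0.022 ] origin [ 0.5087 -0.2064  0.022 ]
hex [ 0.4269 -0.2369  0.03  ] origin [ 0.5163 -0.2037  0.03  ]
```

Run:
```python
from h import *
import pickle
s=pickle.load(open("w1.pkl","rb"));K,T=camT("wrist",s)
im=np.load("w1.npy")[:,:,::-1].copy()
a=.3436;d=-np.array([np.cos(a),np.sin(a),0]);o=np.array([.509,-.2063,.018]);w=np.array([-d[1],d[0],0])
th=np.linspace(0,2*np.pi,60)
for x,r in((-.074,.018),(-.02,.018),(-.02,.01),(0,.01),(.095,.01),(.095,.0195),(.111,.0195)):
    c=o+d*x+r*(np.cos(th)[:,None]*w+np.sin(th)[:,None]*[0,0,1])
    for u in proj(K,T,c): im[int(round(u[1])),int(round(u[0]))]=(0,0,255)
cv2.imwrite("pics/ov1.png",cv2.resize(im[60:300,260:340],None,fx=2.5,fy=2.5,interpolation=cv2.INTER_NEAREST))
dl=o[:2]-s["eef_pos"][:2];y=a
print("dx,dy at yaw",y, dl@[np.cos(y),np.sin(y)],dl@[np.sin(y),-np.cos(y)],"turn",np.degrees(s["eef_rot"][2]-y))
```

```text
dx,dy at yaw 0.3436 0.040940109433908294 -0.023599255847123118 turn -2.0575352282788586
```

View pics/ov1.png

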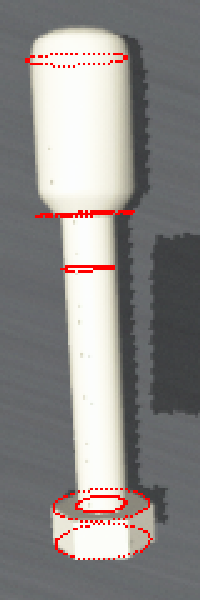

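The model drawn over A fits at the hex, shoulder and nose, so its origin is (0.509, -0.206). Next I line up and descend.

>>> {"api": "move_arm", "payload": {
  "rows": [
    [[0,0,0],-2,93],
    [[14,-8,25],0,93],
    [[14,-8,38],0,93],
    [[13,-8,38],0,93],
    [[0,0,30],0,93]
  ]
}}

```text
time_s: 1.87
eef_pos: [0.5082, -0.2081, 0.1697]
eef_rot: [-3.141, -0.002, 0.339]
contact_force: [0.3, -0.2, -1.0]
grip_width: 0.0924
```

>>> {"api": "move_arm", "payload": {
  "rows": [
    [[0,0,30],0,93],
    [[0,0,18],0,93],
    [[0,0,10],0,93],
    [[0,0,0],0,93],
    [[0,0,0],0,93]
  ]
}}

```text
time_s: 2.28
eef_pos: [0.5066, -0.2108, 0.1138]
eef_rot: [-3.141, 0.001, 0.336]
contact_force: [0.7, 0.1, -0.1]
grip_width: 0.0929
```

>>> {"api": "move_arm", "payload": {
  "rows": [
    [[4,-4,8],0,93],
    [[0,0,8],0,93],
    [[0,0,6],0,93],
    [[0,0,3],0,93],
    [[0,0,0],0,93]
  ]
}}

```text
time_s: 2.7
eef_pos: [0.5089, -0.2054, 0.0881]
eef_rot: [-3.141, 0.001, 0.337]
contact_force: [-0.2, -0.2, -0.7]
grip_width: 0.0929
```

Run:
```python
from h import *
s=env.state();print(s["eef_pos"],s["eef_rot"])
cv2.imwrite("pics/w2.png",env.read_camera("wrist")[:,:,::-1])
```

```text
[ 0.5089064  -0.20537743  0.08814073] [-3.14118365e+00  7.12005814e-04  3.36668256e-01]
```

View pics/w2.png

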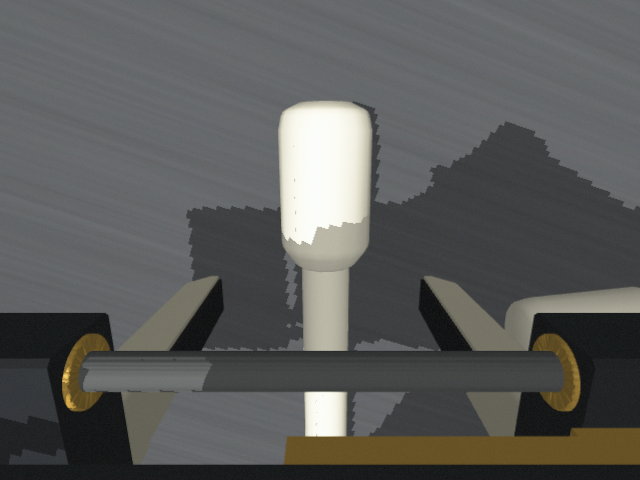

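The pestle lies centred between the jaws (column 325), and B's head at (570,310) is clear of the right finger. Now I close on it.

>>> {"api": "move_arm", "payload": {
  "rows": [
    [[0,0,0],0,10],
    [[0,0,0],0,10],
    [[0,0,0],0,10],
    [[0,0,0],0,10],
    [[0,0,0],0,10]
  ],
  "force": 15
}}

```text
time_s: 3.17
eef_pos: [0.5092, -0.2055, 0.0889]
eef_rot: [3.141, -0.0, 0.336]
contact_force: [0.2, -0.3, 0.2]
grip_width: 0.0644
```

>>> {"api": "move_arm", "payload": {
  "rows": [
    [[0,0,0],0,10],
    [[0,0,0],0,10],
    [[0,0,0],0,10],
    [[0,0,-4],0,10],
    [[0,0,-8],0,10]
  ]
}}

```text
time_s: 3.58
eef_pos: [0.5087, -0.2053, 0.1004]
eef_rot: [-3.141, 0.001, 0.337]
contact_force: [0.3, 0.7, -0.2]
grip_width: 0.0312
```

The fingers are slower than I assumed and have not closed yet. I go back down and finish closing.

>>> {"api": "move_arm", "payload": {
  "rows": [
    [[0,0,8],0,30],
    [[0,0,4],0,30],
    [[0,0,0],0,10],
    [[0,0,0],0,10],
    [[0,0,0],0,10]
  ],
  "force": 15
}}

```text
time_s: 4.0
eef_pos: [0.509, -0.2055, 0.0885]
eef_rot: [-3.141, 0.0, 0.337]
contact_force: [-0.8, -0.2, -2.2]
grip_width: 0.0193
```

>>> {"api": "move_arm", "payload": {
  "rows": [
    [[0,0,0],0,10],
    [[0,0,0],0,10],
    [[0,0,0],0,10],
    [[0,0,0],0,10],
    [[0,0,0],0,10]
  ]
}}

```text
time_s: 4.42
eef_pos: [0.509, -0.2054, 0.0887]
eef_rot: [-3.141, 0.0, 0.337]
contact_force: [-0.3, 0.0, -2.6]
grip_width: 0.0199
```

>>> {"api": "move_arm", "payload": {
  "rows": [
    [[0,0,-5],0,10],
    [[0,0,-15],0,10],
    [[0,0,-25],0,10],
    [[0,0,-30],0,10],
    [[0,0,-30],0,10]
  ]
}}

```text
time_s: 4.83
eef_pos: [0.5086, -0.2052, 0.1947]
eef_rot: [-3.141, 0.001, 0.337]
contact_force: [-0.5, -0.2, -2.4]
grip_width: 0.0199
```

>>> {"api": "move_arm", "payload": {
  "rows": [
    [[0,0,-30],0,10],
    [[0,0,-30],0,10],
    [[0,0,-20],0,10],
    [[0,0,-10],0,10],
    [[0,0,0],0,10]
  ]
}}

```text
time_s: 5.25
eef_pos: [0.5096, -0.2056, 0.2859]
eef_rot: [3.139, -0.003, 0.336]
contact_force: [0.7, 0.2, -2.6]
grip_width: 0.0197
```

Run:
```python
from h import *
s=env.state();print(s["eef_pos"],s["eef_rot"],s["grip_width"],s["contact_force"])
cv2.imwrite("pics/w3.png",env.read_camera("wrist")[:,:,::-1])
cv2.imwrite("pics/s3.png",env.read_camera("side")[:,:,::-1])
```

```text
[ 0.50964095 -0.20563915  0.2859481 ] [ 3.13925660e+00 -3.09016472e-03  3.36368699e-01] 0.019748461960955976 [ 0.69587743  0.21854281 -2.64263232]
```

View pics/w3.png

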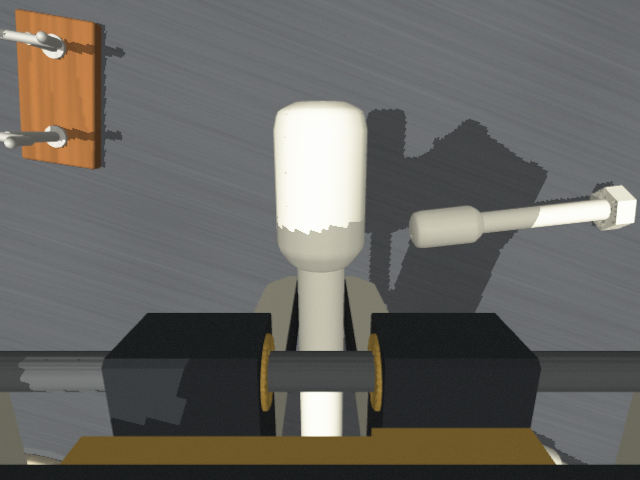

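View pics/s3.png

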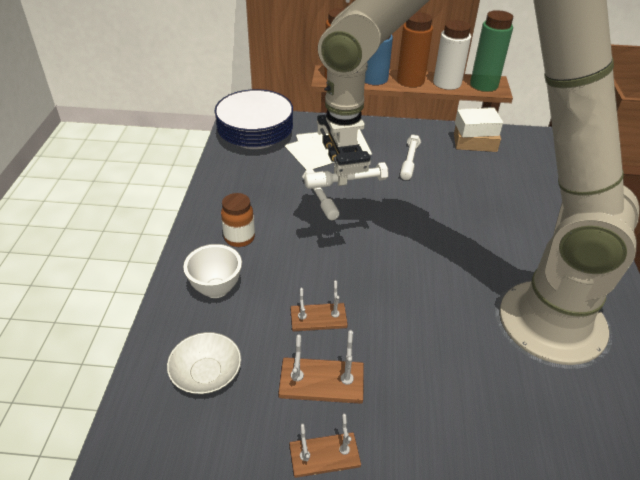

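The pestle is held level: head at (320,185) in the wrist view, handle towards the robot. I carry it towards the rest and stop short to measure.

>>> {"api": "move_arm", "payload": {
  "rows": [
    [[5,-15,0],0,10],
    [[10,-30,0],0,10],
    [[11,-30,0],0,10],
    [[11,-30,0],0,10],
    [[11,-30,0],0,10]
  ]
}}

```text
time_s: 5.77
eef_pos: [0.5089, -0.0609, 0.2817]
eef_rot: [-3.14, 0.003, 0.336]
contact_force: [0.4, 0.0, -2.9]
grip_width: 0.0194
```

>>> {"api": "move_arm", "payload": {
  "rows": [
    [[11,-30,0],3,10],
    [[10,-32,0],4,10],
    [[6,-30,0],4,10],
    [[2,-15,0],4,10],
    [[0,0,0],2,10]
  ]
}}

```text
time_s: 6.18
eef_pos: [0.5095, 0.0535, 0.2817]
eef_rot: [-3.14, 0.003, 0.042]
contact_force: [-1.1, 0.1, -2.0]
grip_width: 0.0195
```

Run:
```python
from h import *
import pickle
s=env.state();print(s["eef_pos"],s["eef_rot"],s["qvel"].round(3))
im=env.read_camera("wrist");np.save("w4.npy",im);pickle.dump(s,open("w4.pkl","wb"))
cv2.imwrite("pics/w4.png",im[:,:,::-1])
```

```text
[0.50950213 0.05345091 0.28171524] [-3.14046793e+00  3.07926180e-03  4.19617325e-02] [-0.038 -0.006  0.148  0.011 -0.047 -0.003 -0.249]
```

View pics/w4.png

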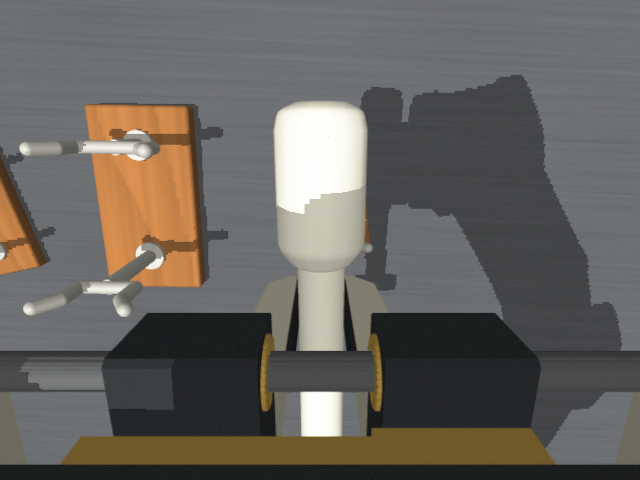

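The rest is seen clearly at left: base corners (87,104), (193,104), (205,286) and (113,288), low-fork tips (27,149) and (146,150), high-fork tips (30,309) and (124,309). I fit its pose.

Run:
```python
from h import *
import pickle
from scipy.optimize import least_squares
s=pickle.load(open("w4.pkl","rb"));K,T=camT("wrist",s)
L=np.array([[-85,-45,18],[-85,45,18],[85,45,18],[85,-45,18],[-51,-40,98],[-51,40,98],[51,-31,133],[51,31,133]])/1e3
# rest x ~ world -x; rest y ~ world -y : low x side is far (+x world); left in image=+y world = -y rest
uv=np.array([(87,104),(193,104),(205,286),(113,288),(27,149),(146,150),(30,309),(124,309)],float)
def P(p,L=L): 
    c,s_=np.cos(p[2]),np.sin(p[2]);return L@np.array([[c,s_,0],[-s_,c,0],[0,0,1]])+[p[0],p[1],0]
r=least_squares(lambda p:(proj(K,T,P(p))-uv).ravel(),[.51,.21,np.pi],loss="soft_l1")
print(r.x,(proj(K,T,P(r.x))-uv).round(1).tolist())
K2,T2=camT("top");im2=cv2.imread("pics/top0.png")
im=np.load("w4.npy")[:,:,::-1].copy()
seg=[]
for x,zb,h in((-.051,.065,.03),(.051,.1,.021)):
    seg+= [[(x,-h-.01,zb+.033),(x,-h,zb+.017)],[(x,-h,zb+.017),(x,-h,zb-.005)],[(x,-h,zb-.005),(x,h,zb-.005)],[(x,h,zb-.005),(x,h,zb+.017)],[(x,h,zb+.017),(x,h+.01,zb+.033)],[(x,0,zb-.005),(x,0,.018)]]
seg+=[[L[i],L[(i+1)%4]] for i in range(4)]
K3,T3=camT("side");im3=cv2.imread("pics/side0.png")
for I,k,t in((im,K,T),(im2,K2,T2),(im3,K3,T3)):
    for sg in seg:
        u=proj(k,t,P(r.x,np.array(sg)));cv2.line(I,tuple(np.round(u[0]).astype(int).tolist()),tuple(np.round(u[1]).astype(int).tolist()),(0,0,255),1)
A=cv2.resize(im[80:330,0:240],None,fx=2,fy=2);B=cv2.resize(im2[220:300,190:250],None,fx=5,fy=5);C=cv2.resize(im3[320:410,270:380],None,fx=4,fy=4)
cv2.imwrite("pics/ov4.png",A);cv2.imwrite("pics/ov4t.png",np.hstack([B[:360],C[:360]]))
o=P(r.x,np.array([[-.0065,0,.0958]]))[0];print("place origin",o)
y=s["eef_rot"][2];print("yaw want",r.x[2]-np.pi,"have",y)
d=o[:2]-s["eef_pos"][:2];print(d@[np.cos(y),np.sin(y)],d@[np.sin(y),-np.cos(y)])
```

```text
[0.51189435 0.2129273  3.17503658] [[-3.7, -0.8], [-4.6, 0.1], [-1.6, 1.7], [-1.7, -1.1], [1.1, -0.3], [0.0, -0.2], [3.5, 0.1], [3.1, 0.8]]
place origin [0.51839072 0.21314464 0.0958    ]
yaw want 0.03344392905781968 have 0.04196173245236734
0.015579827385564375 -0.15918029084841492
```

View pics/ov4.png

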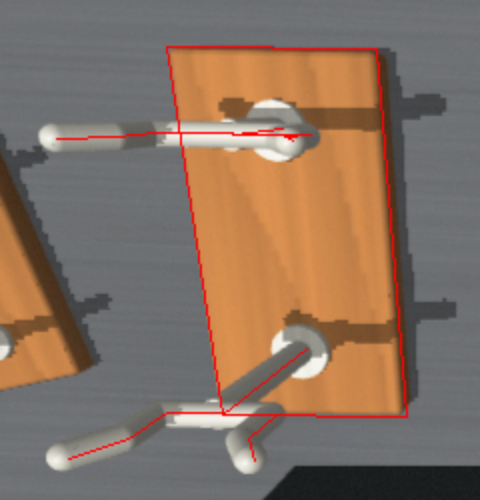

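View pics/ov4t.png

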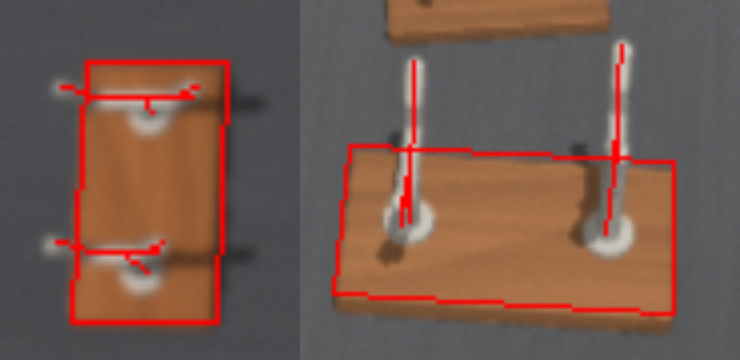

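>>> {"api": "move_arm", "payload": {
  "rows": [
    [[2,-22,0],0.5,10],
    [[3,-32,0],0,10],
    [[4,-36,0],0,10],
    [[4,-36,0],0,10],
    [[3,-33,0],0,10]
  ]
}}

```text
time_s: 6.65
eef_pos: [0.5208, 0.2096, 0.282]
eef_rot: [3.14, 0.002, 0.032]
contact_force: [0.7, -0.2, -2.0]
grip_width: 0.0193
```

>>> {"api": "move_arm", "payload": {
  "rows": [
    [[0,0,0],0,10],
    [[0,0,0],0,10],
    [[0,0,10],0,10],
    [[0,0,10],0,10],
    [[0,0,0],0,10]
  ]
}}

```text
time_s: 7.07
eef_pos: [0.5202, 0.2063, 0.2609]
eef_rot: [3.139, 0.004, 0.029]
contact_force: [-0.7, 0.7, -2.7]
grip_width: 0.0195
```

```bash
cat > look.py <<'E'
from h import *
import pickle,sys
n=sys.argv[1]
s=env.state();print(s["time_s"],s["eef_pos"],s["eef_rot"],s["qvel"].round(3),s["contact_force"])
im=env.read_camera("wrist");np.save(n+".npy",im);pickle.dump(s,open(n+".pkl","wb"))
cv2.imwrite(f"pics/{n}.png",im[:,:,::-1])
m=env.read_camera("side")[:,:,::-1];cv2.imwrite(f"pics/{n}s.png",cv2.resize(m[230:430,230:430],None,fx=3,fy=3,interpolation=cv2.INTER_CUBIC))
E
python3 look.py w5
```

```text
7.0667 [0.52022295 0.20634348 0.26091693] [3.13928509 0.00381088 0.02924453] [ 0.    -0.02  -0.005 -0.024 -0.004  0.046 -0.001] [-0.71180146  0.67611537 -2.71198761]
```

View pics/w5.png

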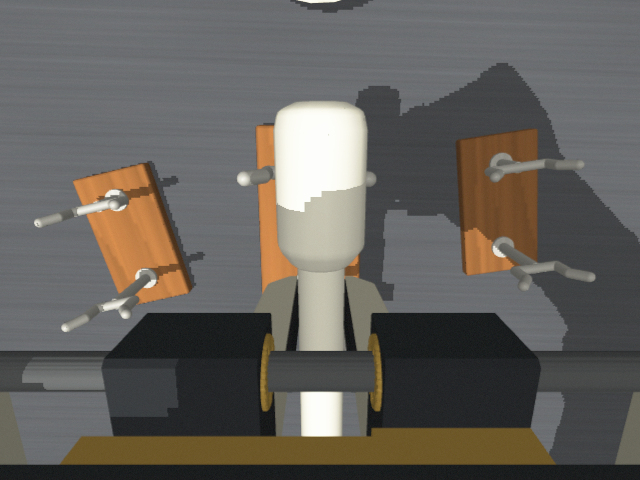

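View pics/w5s.png

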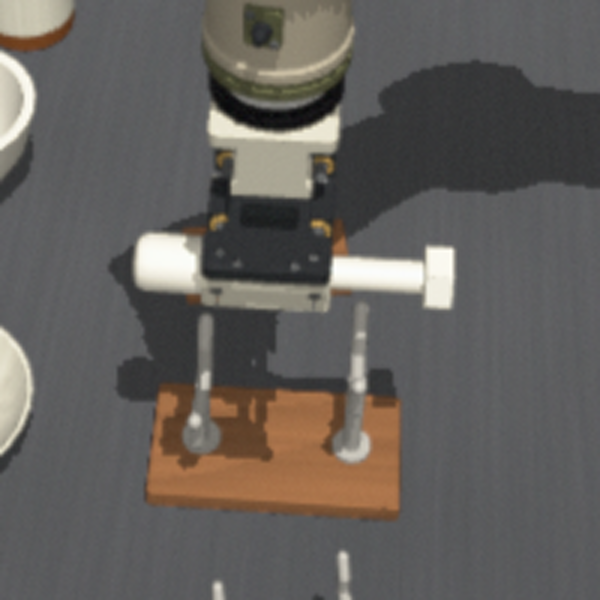

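Low-fork tips at about (243,179) and (370,179) lie either side of the head, but the head sits right of their middle. I compute the correction.

Run:
```python
from h import *
import pickle
s=pickle.load(open("w5.pkl","rb"));K,T=camT("wrist",s)
im=np.load("w5.npy");g=im.astype(int)
cv2.imwrite("pics/c5.png",cv2.resize(im[150:210,220:400,::-1],None,fx=4,fy=4,interpolation=cv2.INTER_CUBIC))
a=unproj(K,T,(241,179.5),.098);b=unproj(K,T,(372,179.5),.098);print(a,b,np.linalg.norm(a-b),(a+b)/2)
zax=s["eef_pos"][2]-.0707
p=unproj(K,T,(321,185),zax);q=unproj(K,T,(321.5,290),zax);print("pestle axis",p,q)
# base edges
for v in (140,):
    print(unproj(K,T,(257,v),.018))
print(unproj(K,T,(264,280),.018),unproj(K,T,(359,280),.018))
```

```text
[0.56095416 0.25804115 0.098     ] [0.56339612 0.17435262 0.098     ] 0.08372415214433432 [0.56217514 0.21619689 0.098     ]
pestle axis [0.57221013 0.2076276  0.19021693] [0.52680945 0.2060583  0.19021693]
[0.58301588 0.26005834 0.018     ]
[0.45897858 0.25566674 0.018     ] [0.46142589 0.16883756 0.018     ]
```

View pics/c5.png

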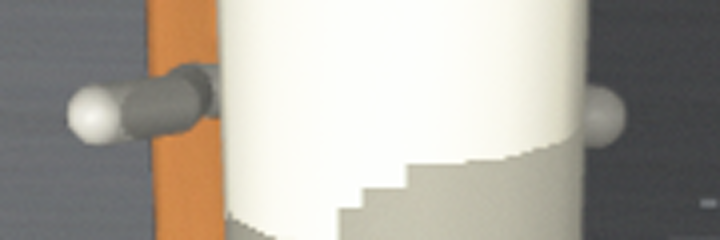

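>>> {"api": "move_arm", "payload": {
  "rows": [
    [[-1,-4,0],0,10],
    [[-1,-4,5],0,10],
    [[0,0,10],0,10],
    [[0,0,10],0,10],
    [[0,0,0],0,10]
  ]
}}

```text
time_s: 7.58
eef_pos: [0.5179, 0.2161, 0.2365]
eef_rot: [3.14, 0.003, 0.032]
contact_force: [0.1, -0.6, -1.9]
grip_width: 0.0196
```

```bash
python3 look.py w6
python3 - <<'E'
from h import *
im=np.load("w6.npy");cv2.imwrite("pics/c6.png",cv2.resize(im[90:310,200:440,::-1],None,fx=2.5,fy=2.5,interpolation=cv2.INTER_CUBIC))
E
```

```text
7.5833 [0.51793735 0.21612466 0.23649701] [3.14026534e+00 2.74925401e-03 3.16570163e-02] [ 0.002 -0.019  0.001 -0.022 -0.003  0.046  0.004] [ 0.08458743 -0.60466237 -1.92262794]
```

View pics/c6.png

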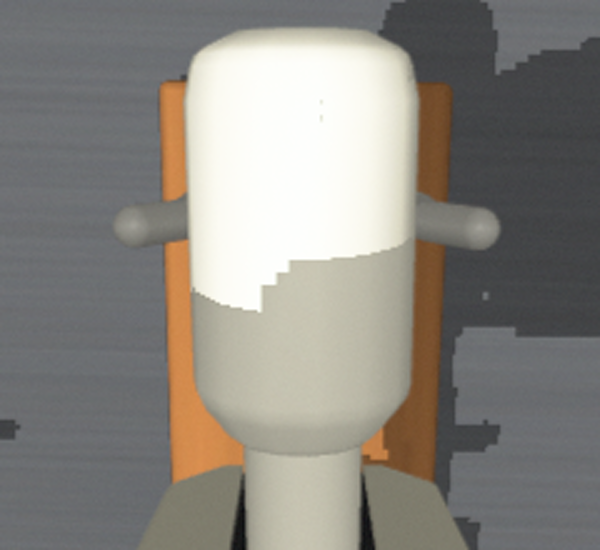

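View pics/w6s.png

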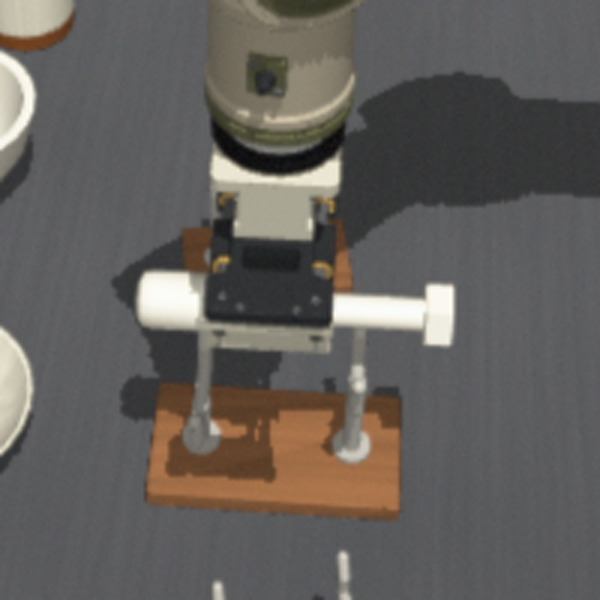

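Now the fork tips sit almost evenly either side of the head: their middle is at column 323 and the head's at 321, about 1 mm off. I descend to just above the high bar.

>>> {"api": "move_arm", "payload": {
  "rows": [
    [[0,1,8],0,10],
    [[0,0,12],0,10],
    [[0,0,12],0,10],
    [[0,0,10],0,10],
    [[0,0,4],0,10]
  ]
}}

```text
time_s: 8.1
eef_pos: [0.5185, 0.2151, 0.1913]
eef_rot: [3.141, 0.001, 0.031]
contact_force: [0.9, 0.5, -2.9]
grip_width: 0.0197
```

```bash
python3 look.py w7
python3 - <<'E'
from h import *
im=np.load("w7.npy");cv2.imwrite("pics/c7.png",cv2.resize(im[90:310,200:440,::-1],None,fx=2.5,fy=2.5,interpolation=cv2.INTER_CUBIC))
E
```

```text
8.1 [0.51854729 0.2151193  0.19127003] [3.14094506e+00 1.36919179e-03 3.10800703e-02] [-0.004  0.058  0.003  0.02   0.007 -0.08  -0.004] [ 0.91433775  0.46031193 -2.87684738]
```

View pics/c7.png

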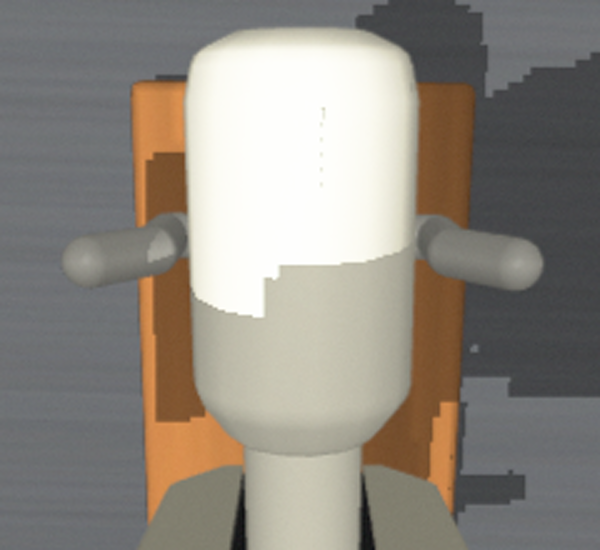

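View pics/w7s.png

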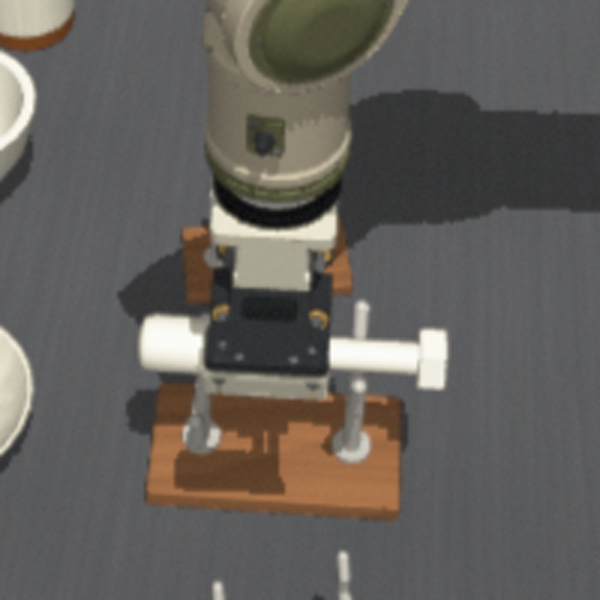

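The head is centred between the low tips, and the handle has entered the high fork between the tips at (362,310) and (358,385). I ease the grip and lower slowly, so the handle pivots on the high bar.

>>> {"api": "move_arm", "payload": {
  "rows": [
    [[0,0,3],0,10],
    [[0,0,3],0,10],
    [[0,0,3],0,10],
    [[0,0,3],0,10],
    [[0,0,2],0,10]
  ],
  "force": 9
}}

```text
time_s: 8.62
eef_pos: [0.5193, 0.2155, 0.1787]
eef_rot: [-3.141, -0.001, 0.031]
contact_force: [1.3, 0.3, -0.2]
grip_width: 0.0198
```

```bash
python3 look.py w8
```

```text
8.6167 [0.51925417 0.21548929 0.17871907] [-3.14121167e+00 -8.59332368e-04  3.09742887e-02] [ 0.001  0.038  0.003  0.014  0.005 -0.047 -0.005] [ 1.25368896  0.33311521 -0.23125321]
```

View pics/w8s.png

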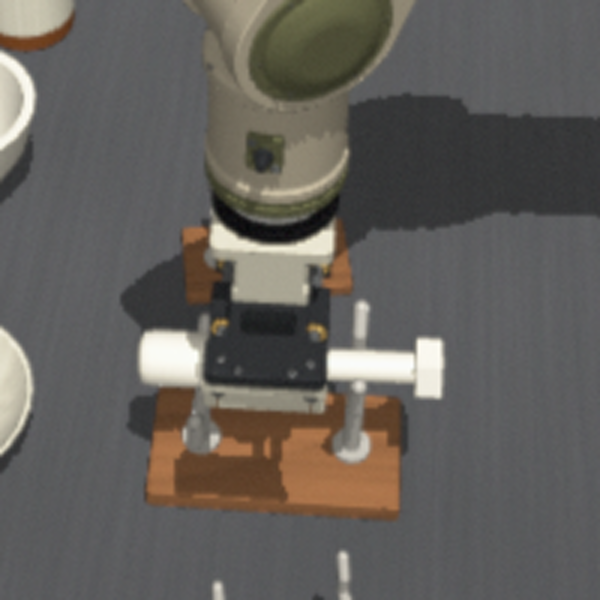

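Contact with the high bar has begun: the vertical force went from -2.6 to -0.2 N. I go on down.

>>> {"api": "move_arm", "payload": {
  "rows": [
    [[0,0,2],0,10],
    [[0,0,2],0,10],
    [[0,0,2],0,10],
    [[0,0,1],0,10],
    [[0,0,0],0,10]
  ]
}}

```text
time_s: 9.13
eef_pos: [0.5188, 0.2154, 0.1714]
eef_rot: [3.141, 0.0, 0.031]
contact_force: [0.1, 0.2, -1.4]
grip_width: 0.0192
```

```bash
python3 look.py w9
```

```text
9.1333 [0.51884742 0.2153851  0.1714357 ] [3.14148459e+00 2.87734721e-04 3.11755623e-02] [ 0.001 -0.005 -0.001 -0.001 -0.001  0.005 -0.   ] [ 0.11161748  0.24380441 -1.37159395]
```

View pics/w9s.png

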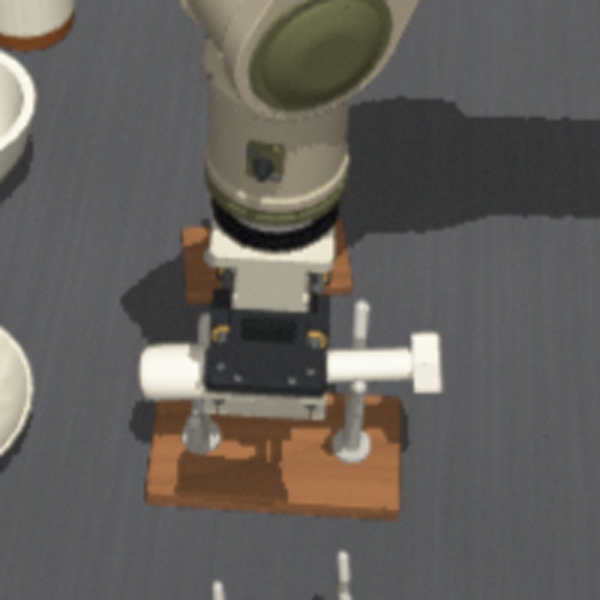

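View pics/w9.png

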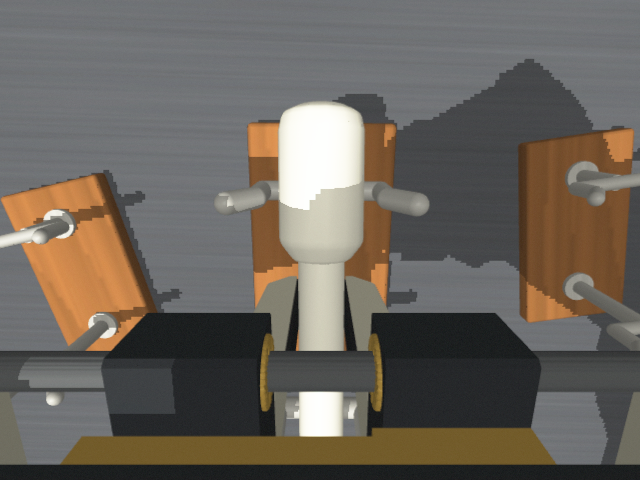

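The pestle is pivoting as intended: it tilts head-down and the force stays low. I lower it further, to the head's contact.

>>> {"api": "move_arm", "payload": {
  "rows": [
    [[0,0,2],0,10],
    [[0,0,1],0,10],
    [[0,0,1],0,10],
    [[0,0,1],0,10],
    [[0,0,0],0,10]
  ]
}}

```text
time_s: 9.65
eef_pos: [0.5188, 0.2154, 0.1664]
eef_rot: [3.141, 0.0, 0.031]
contact_force: [0.5, 0.7, -1.1]
grip_width: 0.0193
```

```bash
python3 look.py w10
```

```text
9.65 [0.51877033 0.21536128 0.16644326] [3.14145699e+00 4.19405454e-04 3.11336424e-02] [ 0.    -0.003 -0.    -0.003  0.001  0.005  0.001] [ 0.48739514  0.74040721 -1.05790554]
```

View pics/w10s.png

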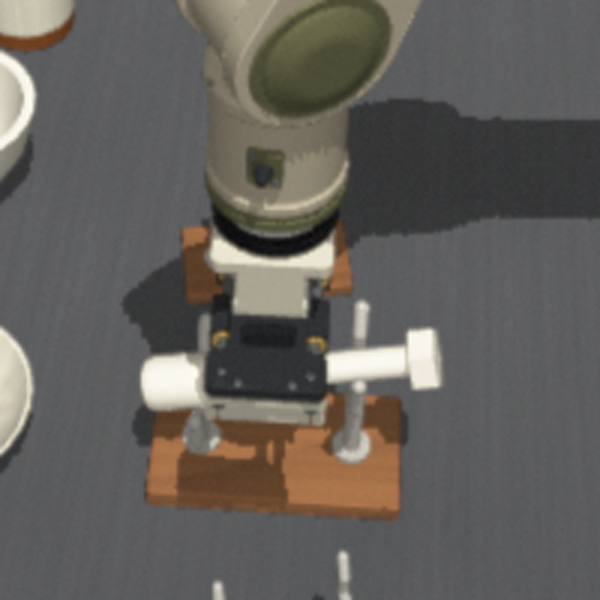

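View pics/w10.png

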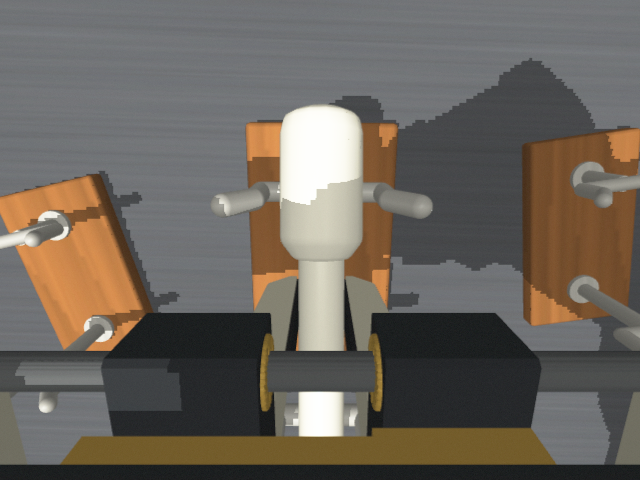

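>>> {"api": "move_arm", "payload": {
  "rows": [
    [[0,0,1],0,10],
    [[0,0,0],0,10],
    [[0,0,1],0,10],
    [[0,0,0],0,10],
    [[0,0,0],0,10]
  ]
}}

```text
time_s: 10.17
eef_pos: [0.519, 0.2154, 0.1653]
eef_rot: [-3.141, -0.0, 0.031]
contact_force: [-0.7, -0.2, 7.4]
grip_width: 0.0198
```

```bash
python3 -c "
from station import env
s=env.state();print(s['eef_pos'],s['contact_force'],s['ft_torque'])"
```

```text
[0.51896796 0.21541451 0.16525483] [-0.68451012 -0.24518604  7.41733313] [-0.11806136  0.28715941  0.01549126]
```

The head is now down on the low bar: +7.4 N at a height within about 1 mm of the one computed. I open the fingers.

>>> {"api": "move_arm", "payload": {
  "rows": [
    [[0,0,-0.5],0,10],
    [[0,0,0],0,22],
    [[0,0,0],0,26],
    [[0,0,0],0,34],
    [[0,0,0],0,45]
  ]
}}

```text
time_s: 10.58
eef_pos: [0.5188, 0.2153, 0.1651]
eef_rot: [3.141, 0.0, 0.031]
contact_force: [-0.3, 0.8, -0.1]
grip_width: 0.0348
```

>>> {"api": "move_arm", "payload": {
  "rows": [
    [[0,0,0],0,60],
    [[0,0,0],0,60],
    [[0,0,0],0,60],
    [[0,0,0],0,60],
    [[0,0,0],0,60]
  ]
}}

```text
time_s: 11.0
eef_pos: [0.5189, 0.2154, 0.1652]
eef_rot: [3.142, 0.0, 0.031]
contact_force: [-0.5, 0.2, -0.4]
grip_width: 0.0594
```

```bash
python3 look.py w11
```

```text
11.0 [0.51889686 0.21536658 0.16517561] [3.14157143e+00 6.92134652e-05 3.10806771e-02] [-0.001 -0.001  0.001  0.001  0.001  0.    -0.   ] [-0.46213902  0.16092866 -0.35520792]
```

View pics/w11.png

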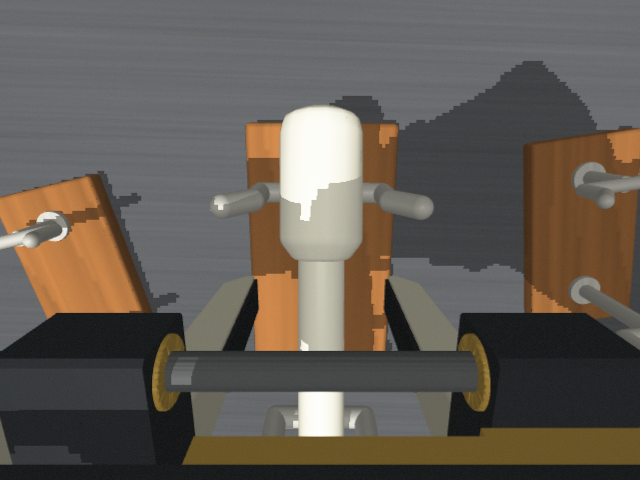

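Released; the pestle did not move and lies centred in both forks. I lift straight up and back away.

>>> {"api": "move_arm", "payload": {
  "rows": [
    [[0,0,-5],0,60],
    [[0,0,-15],0,60],
    [[0,0,-25],0,60],
    [[0,0,-30],0,60],
    [[0,0,-30],0,60]
  ]
}}

```text
time_s: 11.52
eef_pos: [0.5185, 0.2152, 0.2714]
eef_rot: [3.141, 0.001, 0.031]
contact_force: [0.6, -0.3, 0.2]
grip_width: 0.0601
```

>>> {"api": "move_arm", "payload": {
  "rows": [
    [[0,0,-30],0,60],
    [[0,10,-20],0,60],
    [[0,25,-5],0,60],
    [[0,25,0],0,60],
    [[0,25,0],0,60]
  ]
}}

```text
time_s: 11.93
eef_pos: [0.5215, 0.1297, 0.3264]
eef_rot: [-3.141, -0.002, 0.032]
contact_force: [0.2, -1.1, -0.3]
grip_width: 0.0601
```

>>> {"api": "move_arm", "payload": {
  "rows": [
    [[0,25,0],0,60],
    [[0,20,0],0,60],
    [[0,10,0],0,60],
    [[0,0,0],0,60],
    [[0,0,0],0,60]
  ]
}}

```text
time_s: 12.35
eef_pos: [0.5233, 0.0759, 0.3254]
eef_rot: [-3.141, -0.0, 0.031]
contact_force: [0.3, 0.1, -0.2]
grip_width: 0.0602
```

```bash
python3 look.py w12;python3 - <<'E'
from h import *
im=env.read_camera("top")[:,:,::-1];cv2.imwrite("pics/t12.png",im)
E
```

```text
12.35 [0.52327842 0.07586038 0.32541775] [-3.14111825e+00 -2.24315951e-04  3.05634114e-02] [-0.023  0.005 -0.016 -0.005 -0.002 -0.004 -0.007] [ 0.25718011  0.09101297 -0.17484013]
```

View pics/w12.png

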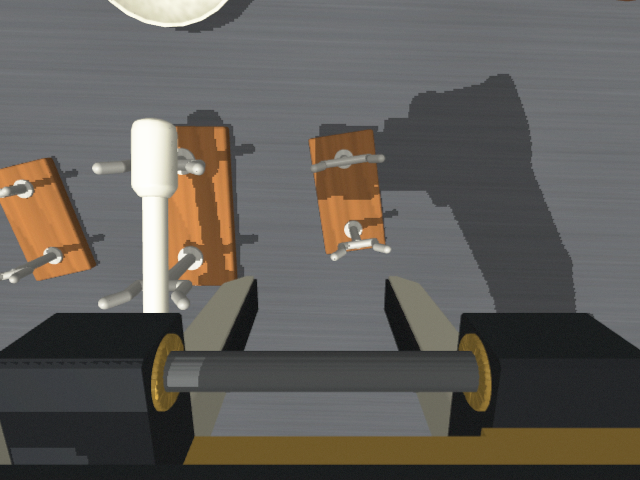

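View pics/w12s.png

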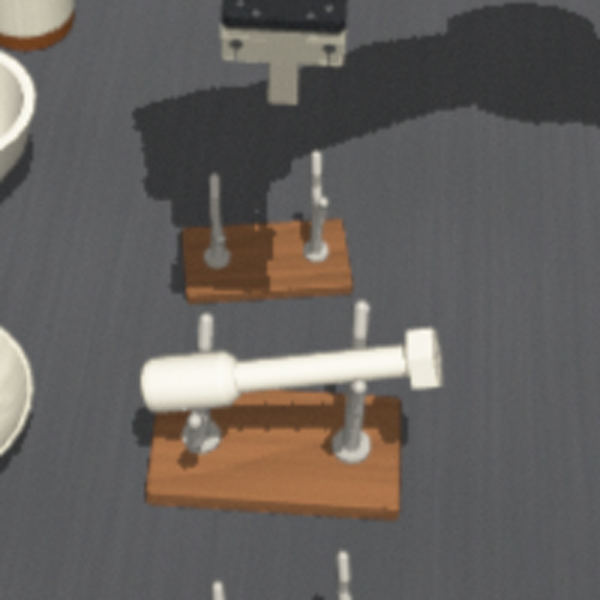

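View pics/t12.png

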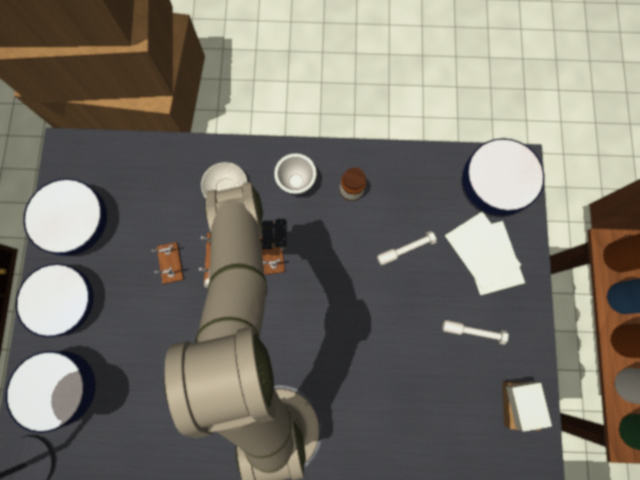

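The pestle lies in both forks, sloping head-down, and the bystanders have not moved. In the side view the head looks slightly outward of the low fork (head middle at crop column 188, prong at about 203), so I measure that offset.

Run:
```python
from h import *
import pickle
from scipy.optimize import least_squares
K,T=camT("side")
im=cv2.imread("pics/w12s.png")
p=[.5125,.2143,np.pi+.033]
def W(p,L):
    c,s=np.cos(p[2]),np.sin(p[2]);return np.atleast_2d(L)@np.array([[c,s,0],[-s,c,0],[0,0,1]])+[p[0],p[1],0]
def tocrop(P):return (proj(K,T,P)-[230,230])*3
# fork tips / bases
print("model tips",tocrop(W(p,[[-.051,-.04,.098],[-.051,.04,.098],[.051,-.031,.133],[.051,.031,.133],[-.051,0,.018],[.051,0,.018]])).round(0).tolist())
# pestle axis at laid pose shifted by e along axis towards low
a=.26
for e in(0,.005,.01):
    o=np.array([-.051+.046*np.cos(a)-e*np.cos(a),0,.084+(.046-e)*np.sin(a)])
    d=np.array([np.cos(a),0,np.sin(a)]);n=np.array([-np.sin(a),0,np.cos(a)])
    print(e,tocrop(W(p,[o+d*x for x in(-.084,-.02,.095,.111)])).round(0).tolist())
```

```text
model tips [[193.0, 418.0], [203.0, 317.0], [357.0, 382.0], [358.0, 303.0], [199.0, 436.0], [348.0, 444.0]]
0 [[143.0, 384.0], [237.0, 375.0], [410.0, 357.0], [435.0, 354.0]]
0.005 [[136.0, 385.0], [229.0, 375.0], [402.0, 358.0], [427.0, 355.0]]
0.01 [[129.0, 386.0], [222.0, 376.0], [395.0, 359.0], [419.0, 356.0]]
```

The model of the ideal laid pose predicts nose, shoulder and hex at crop columns 143, 237 and 410–435. I see about 142, 236 and 407–440, so the head's middle is within about 2 mm of the crossbar. The offset I noticed was only perspective. I hand in.

```bash
python3 -c "
from station import env
print(env.finish_job(), env.state()['time_s'])"
```

```text
the job is handed in; nothing more can be done
the job is handed in; nothing more can be done
```

The pestle is on its drain rest, head down in the low fork and handle up in the high one, and I handed the job in at about 12.5 s. The hand-in reports no verdict.

- **What I did:** I took the pestle nearest the base (0.54 m, against 0.67–0.69 m for the other two) and gripped it at its balance point. I carried it level to the 170 x 90 mm rest and lowered it until the handle touched the high bar. The pestle then pivoted in the light grip until the head touched the low bar. I released it there and lifted straight up.
- **Last checks:** The final side picture matches the ideal laid pose to about 2 mm along the axis, so the head's middle is on the low crossbar. The mortar, jar and other two pestles show no movement in the top picture. The dish was partly hidden by the arm there, but what shows of it had not moved. The largest contact force I read was about 7 N.
- **What went wrong or disagreed:**
  - At the grasp I lifted 12 mm before the fingers had closed, and had to go back down and close again; nothing was touched.
  - My first estimate of the rest's position was 2–3 mm off sideways, and I corrected it from the wrist camera before lowering.

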